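Point out the rejected specimen for the recording

TASK

Press the green button down to start the bench recording, then show the camera which specimen is rejected: point down at the blue specimen mount, with the fingertips two or three centimetres above the middle of it and not touching it, and stay there for two seconds; then press the red button down to stop the recording and move clear. Do not touch, shift or lift any of the mounts, do not come down over any of the other mounts on the way, and leave the bottle, dish and eyepiece where they stand.

Things in the scene. Friction and masses are not known exactly. Their poses are not given: they have to be found in the camera images.
- blue_mount_top (a point): centre of the top face of the blue resin specimen mount: a loose upright cylinder, 32 mm across, 24 mm tall, about 45 g, blue resin with a small bright metal inlay (11 x 7 mm) in its top; z up. It stands in one cell of the tray; its top is about 28 mm above the work surface. This is the one to point at
- black_mount_top (a point): centre of the top face of the black resin specimen mount: a loose upright cylinder, 32 mm across, 24 mm tall, about 45 g, black resin with a small bright metal inlay (11 x 7 mm) in its top; z up. It stands in one cell of the tray; its top is about 28 mm above the work surface
- white_mount_top (a point): centre of the top face of the white resin specimen mount: a loose upright cylinder, 32 mm across, 24 mm tall, about 45 g, white resin with a small bright metal inlay (11 x 7 mm) in its top; z up. It stands in one cell of the tray; its top is about 28 mm above the work surface
- orange_mount_top (a point): centre of the top face of the orange resin specimen mount: a loose upright cylinder, 32 mm across, 24 mm tall, about 45 g, orange resin with a small bright metal inlay (11 x 7 mm) in its top; z up. It stands in one cell of the tray; its top is about 28 mm above the work surface
- green_mount_top (a point): centre of the top face of the green resin specimen mount: a loose upright cylinder, 32 mm across, 24 mm tall, about 45 g, green resin with a small bright metal inlay (11 x 7 mm) in its top; z up. It stands in one cell of the tray; its top is about 28 mm above the work surface
- tray: grey metal tray fixed to the work surface, 160 (x) x 230 (y) mm, walls 16 mm high, floor 4 mm thick, thin dividers making 2 x 3 cells about 75 mm apart, five of which hold one mount each; origin under its centre, z up
- start_button_top (a point): centre of the top face of the round green push button that starts the recording: 36 mm across, about 63 mm above the work surface, in the middle of a grey box of 80 x 80 mm, 45 mm high, fixed to the work surface; it is pressed straight down
- start_button (a joint): travel of the green start button: 0 m up, 0.006 m fully down. A spring lifts it again: it begins to move at about 1.5 N and is fully down at about 5 N
- stop_button_top (a point): centre of the top face of the round red push button that stops the recording: 36 mm across, about 63 mm above the work surface, in the middle of a grey box of 80 x 80 mm, 45 mm high, fixed to the work surface; it is pressed straight down
- stop_button (a joint): travel of the red stop button: 0 m up, 0.006 m fully down. A spring lifts it again: it begins to move at about 1.5 N and is fully down at about 5 N
- bottle: loose white plastic bottle, 60 mm across, about 150 mm tall, blue cap, standing beyond the button boxes; origin in its underside
- dish: loose shallow dish, clear or whitish, 90 mm across, 18 mm high, left of the tray; origin in its underside
- eyepiece: loose silver-grey microscope eyepiece with a black top band, standing upright, 48 mm across, 75 mm tall, left of the tray; origin in its underside
- blue_mount: the blue mount itself; origin in the middle of its underside, z up
- black_mount: the black mount itself; origin in the middle of its underside, z up
- white_mount: the white mount itself; origin in the middle of its underside, z up
- orange_mount: the orange mount itself; origin in the middle of its underside, z up
- green_mount: the green mount itself; origin in the middle of its underside, z up

How it is judged:
By the outcome, as a careful person would: the job done as asked, in the order asked, and still so for the second after the job is handed in, with the robot touching nothing.
It also fails if it takes over 48 s, if anything falls off the work surface, if the arm or the gripper's body presses on something with over 40 N, if the wrist force passes 120 N, or if a joint passes its speed limit or range.

ROBOT

A 7-joint arm with a two-finger parallel gripper is mounted at the origin on the work surface. World frame = base frame: x ahead of the robot, y to its left, z up, the work surface at z = 0. Lengths are in m, angles in rad, forces in N, time in s.
With the tool pointing down it reaches from about 0.4 to 0.85 m from the base axis. Payload 6.9 kg.
Tool frame: the origin (TCP) lies midway between the tips of the shut fingers; the grasp point (between the pads) lies 19 mm behind it; z points along the fingers, y is the line along which they close (so a half turn about z gives the same grasp; the last joint's range is limited). The gripper opens to 85 mm and grips with 20 to 120 N. Pads are 22 mm wide; open, the fingers measure 114 mm over their backs; the gripper's body (76 mm by 85 mm) begins 54 mm behind the grasp point. The pads swing forward as they close: fully open they stand 13 mm farther back than shut.
Start: joints at [-1.077, 0.507, -0.238, 1.5, 0.126, 1.149, -0.155], TCP at [0.236, 0.579, 0.231] pointing down, gripper open.
Joint ranges: [-3.08, 3.08], [-0.24, 2.05], [-1.43, 1.35], [0, 2.5], [-1.52, 4.66], [0.17, 1.96], [-2.89, 2.89]. Speed limits (rad/s): [2.39, 2.39, 3.14, 3.14, 3.14, 3.14, 3.14].

INTERFACE

Orientations are given as [roll, pitch, yaw] about the fixed x, y, z axes, in that order (R = Rz(yaw) Ry(pitch) Rx(roll)).
In Python, from plant import env gives the robot as it stands.
- The arm moves only by the shell command python3 -m jog 'ROWS' [OPENING] [FORCE]. ROWS is JSON, a list of rows, each a list of 2 entries, a list of its own where there are three numbers: the shift along the world's x, y, z in cm, then the turn, a rotation vector about the world's x, y, z in degrees. A call has 1 to 5 rows; each row shifts and turns the commanded pose from where the row before left it; what a row does not reach is not made up. A row lasts 1/10 s, in which the tool goes at most 50 mm and 8.59 degrees, less where a joint would pass 70% of its speed; a pose out of reach is approached as far as the arm can. A call with a gripper value outside its range is refused whole. OPENING is the opening, from 0 (shut) to 1 (fully open), set as the call begins (- or left out, the last holds). The fingers move at their own pace and stop on an object; FORCE is the grip in N (left out, the last holds). Time passes only in rows, so rows that do not move let the fingers close. It gives the time, the measured TCP pose, the force, the opening and the grip force at its end, in the units of the state.
- env.read_state(): the state, without advancing time (a new reading comes with each control period).
- env.capture(name): name is "scene" or "top" or "wrist"; returns a dict with "img" (384x512x3 uint8, blue, green, red), "K" (3x3 intrinsics, pixels), "R" (3x3) and "t" (3): a world point X has camera coordinates R X + t. Camera axes: x right, y down, z forward; pixel columns grow to the right and rows downward; lengths in m; the calibration is good to about 2 mm. A picture is of the moment at which its call begins. There is no depth.
- env.hand_in(): hands the job in; it is judged then, once.
The state is a dict: "time_s": time; "joints": joint angles; "dq": joint speeds; "tau": joint torques, N m; "tcp_pos": TCP position; "tool_rot": TCP orientation; "contact_force": force on the tool from outside, world axes, zero at the start; "torque": the same for the moment, N m; "grip_width": finger opening in m; "grasp_force": force on a finger pad.
Only numpy, scipy, OpenCV 4.12 (cv2) and the standard library are available. Lean on these libraries where they do the work, as an engineer would, in place of code of your own. Each camera call takes 0.05 s, during which the arm holds its last target. There are 200 camera calls.

## Working session

There is one attempt and no reset: what is moved stays moved. The work goes in short steps, Python scripts to look and compute and a shell command to move; the robot and the scene stay as the last step left them, time stands still between calls to the robot, and variables do not carry over. Pictures are saved under pics/ and viewed, at most 10 in all, crops included, and the job is handed in when it is done.

```bash
mkdir -p pics; python3 - <<'E'
from plant import env
import cv2,pickle
d={}
for n in("scene","top"):
    d[n]=env.capture(n); cv2.imwrite(f"pics/{n}1.png",cv2.resize(d[n]["img"],(768,576),interpolation=cv2.INTER_CUBIC))
pickle.dump(d,open("cap1.pkl","wb"))
s=env.read_state();print(s["time_s"],s["tcp_pos"],s["tool_rot"])
for n in d: print(n,-d[n]["R"].T@d[n]["t"])
E
```

```text
0.1 [0.23625524 0.57814517 0.23050117] [-3.13995853e+00  1.78378741e-05  2.75374532e+00]
scene [0.93243447 0.58546029 1.11155153]
top [0.41113648 0.01158771 1.17201093]
```

View pics/top1.png

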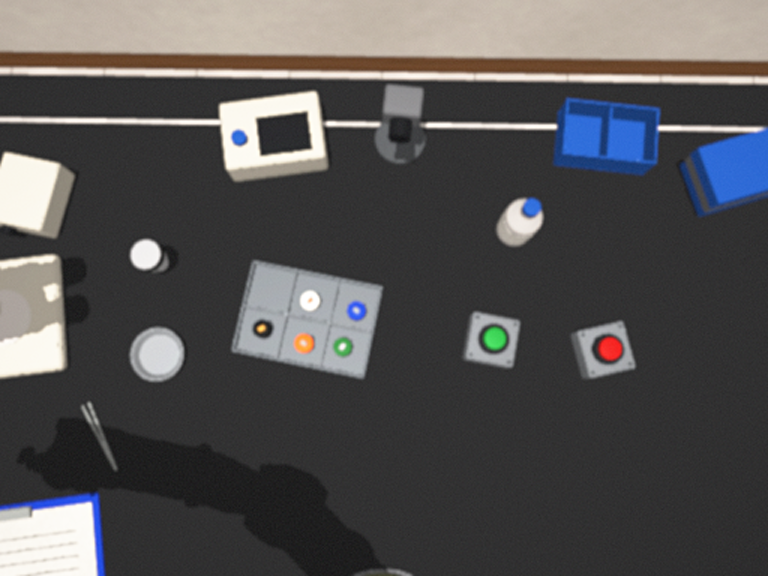

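View pics/scene1.png

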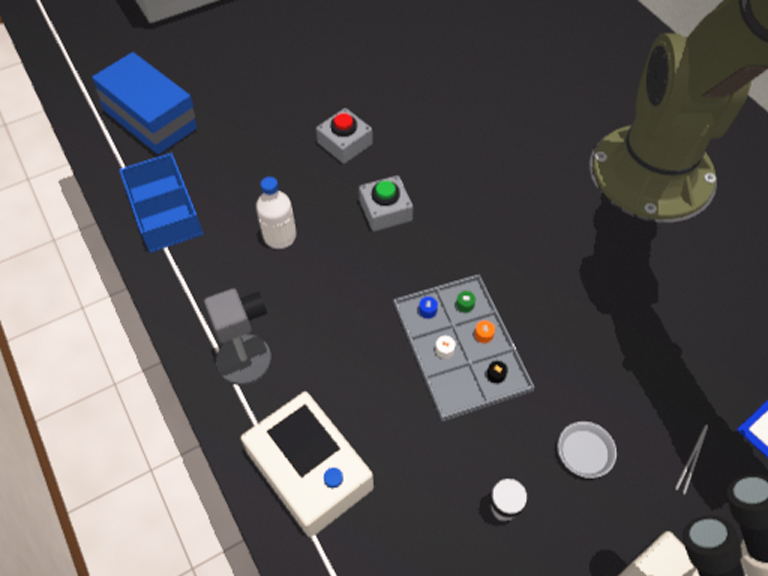

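The top view (768 px wide) shows the green button at (495,338), red at (609,349), and the blue mount at (357,311). The other mounts are white (310,300), orange (304,343), black (263,328) and green (343,346). The bottle is at (520,220). In the scene view, green is at (385,190), red at (343,122) and blue at (428,307).

```bash
cat > h.py <<'E'
import numpy as np
def plane(c,u,v,z):
    d=c["R"].T@np.linalg.solve(c["K"],[u,v,1]); o=-c["R"].T@c["t"]
    return o+d*(z-o[2])/d[2]
E
python3 - <<'E'
import pickle,cv2,numpy as np
from h import plane
d=pickle.load(open("cap1.pkl","rb"))
pts={"green_btn":(.063,(495,338),(385,190),(40,85)),"red_btn":(.063,(609,349),(343,122),None),"blue":(.028,(357,311),(428,307),(100,130)),
"gm":(.028,(343,346),(465,300),(40,85))}
for k,(z,a,b,h) in pts.items():
    for n,p in(("top",a),("scene",b)):
        c=d[n];hsv=cv2.cvtColor(c["img"],cv2.COLOR_BGR2HSV).astype(int)
        H,S,V=hsv[...,0],hsv[...,1],hsv[...,2]
        m=((H>=h[0])&(H<=h[1])) if h else ((H<10)|(H>170))
        m&=(S>110)&(V>60)
        w=np.zeros_like(m);u,v=int(p[0]/1.5),int(p[1]/1.5);w[v-14:v+15,u-14:u+15]=1
        m=cv2.morphologyEx((m&w).astype(np.uint8),cv2.MORPH_CLOSE,np.ones((5,5)))
        ys,xs=np.nonzero(m);q=(xs.mean(),ys.mean())
        print(k,n,np.round(q,1),len(xs),(np.ptp(xs)+1,np.ptp(ys)+1),plane(c,*q,z).round(4))
for k,p,z in(("white",(310,300),.028),("orange",(304,343),.028),("black",(263,328),.028),("cap",(532,207),.15)):
    print(k,plane(d["top"],p[0]/1.5,p[1]/1.5,z).round(3))
o=cv2.resize(d["top"]["img"][185:265,215:435],(800,291),interpolation=cv2.INTER_CUBIC)
cv2.imwrite("pics/crop.png",o)
E
```

```text
green_btn top [329.5 225.3] 208 (np.int64(16), np.int64(16)) [ 0.5006 -0.1772  0.063 ]
green_btn scene [256.6 126.4] 137 (np.int64(14), np.int64(12)) [ 0.5021 -0.1734  0.063 ]
red_btn top [406.2 232.1] 227 (np.int64(17), np.int64(17)) [ 0.4869 -0.3644  0.063 ]
red_btn scene [228.6  80.8] 129 (np.int64(14), np.int64(12)) [ 0.488  -0.3608  0.063 ]
blue top [237.3 206.8] 124 (np.int64(13), np.int64(13)) [0.5471 0.0508 0.028 ]
blue scene [285.  204.5] 152 (np.int64(13), np.int64(14)) [0.5521 0.0581 0.028 ]
gm top [228.1 230.8] 99 (np.int64(11), np.int64(11)) [0.4856 0.0727 0.028 ]
gm scene [310.  200.6] 137 (np.int64(13), np.int64(14)) [0.4908 0.0802 0.028 ]
white [0.563 0.129 0.028]
orange [0.49  0.137 0.028]
black [0.514 0.207 0.028]
cap [ 0.697 -0.223  0.15 ]
```

View pics/crop.png

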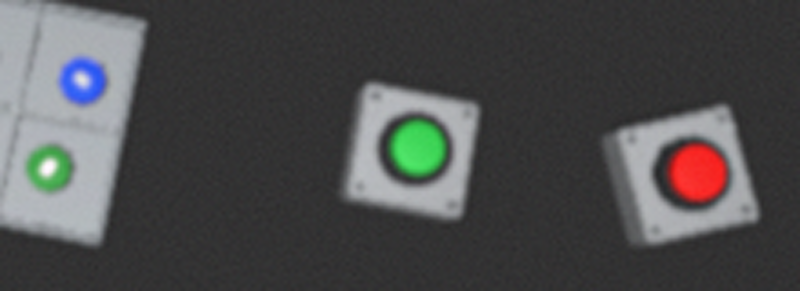

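The crop confirms the layout. The scene-view centroids are biased by the mounts' sides, so I'm using mostly the top-view values: green button (0.501,-0.176), blue (0.548,0.052), red (0.487,-0.363).

```bash
python3 -m jog '[[[2.6,-3.5,0],[0,0,0]],[[2.6,-3.5,0],[0,0,0]],[[2.6,-3.5,0],[0,0,0]],[[2.6,-3.5,0],[0,0,0]],[[2.6,-3.5,0],[0,0,0]]]' 0 20
```

```text
time_s: 0.6
tcp_pos: [0.367, 0.4018, 0.231]
tool_rot: [-3.141, -0.0, 2.754]
contact_force: [1.1, 1.1, 0.0]
grip_width: 0.012
grasp_force: 0.0
```

```bash
python3 -m jog '[[[1.6,-4,0],[0,0,0]],[[1.6,-4,0],[0,0,0]],[[1.6,-4,0],[0,0,0]],[[1.6,-4,0],[0,0,0]],[[1.6,-4,0],[0,0,0]]]'
python3 -m jog '[[[1,-4,0],[0,0,0]],[[1,-4,0],[0,0,0]],[[1,-4,0],[0,0,0]],[[1,-4,0],[0,0,0]],[[1,-4,0],[0,0,0]]]'
```

```text
time_s: 1.1
tcp_pos: [0.4466, 0.2018, 0.2311]
tool_rot: [-3.141, -0.0, 2.754]
contact_force: [0.3, -0.2, 0.7]
grip_width: 0.0003
grasp_force: 0.0
time_s: 1.6
tcp_pos: [0.4963, 0.0019, 0.2311]
tool_rot: [-3.141, -0.0, 2.754]
contact_force: [0.1, -0.1, -0.6]
grip_width: 0.0
grasp_force: 0.0
```

```bash
python3 -m jog '[[[0.1,-4,0],[0,0,0]],[[0.1,-4,0],[0,0,0]],[[0.1,-4,0],[0,0,0]],[[0.1,-4,0],[0,0,0]],[[0.1,-1.8,0],[0,0,0]]]'
python3 -m jog '[[[0,0,-4],[0,0,0]],[[0,0,-4],[0,0,0]],[[0,0,-4],[0,0,0]],[[0,0,-2],[0,0,0]],[[0,0,0],[0,0,0]]]'
python3 - <<'E'
from plant import env
import cv2
for n in("top","wrist"):
    c=env.capture(n)["img"]
    if n=="top": c=c[165:285,250:450]
    cv2.imwrite(f"pics/{n}2.png",cv2.resize(c,(768,576 if n=="wrist" else 461),interpolation=cv2.INTER_CUBIC))
E
```

```text
time_s: 2.1
tcp_pos: [0.5004, -0.1789, 0.2309]
tool_rot: [-3.14, -0.0, 2.749]
contact_force: [0.9, 0.1, 0.1]
grip_width: 0.0001
grasp_force: 0.0
time_s: 2.6
tcp_pos: [0.4992, -0.1737, 0.0883]
tool_rot: [-3.141, -0.006, 2.754]
contact_force: [0.6, 1.3, 0.2]
grip_width: 0.0005
grasp_force: 0.0
```

View pics/wrist2.png

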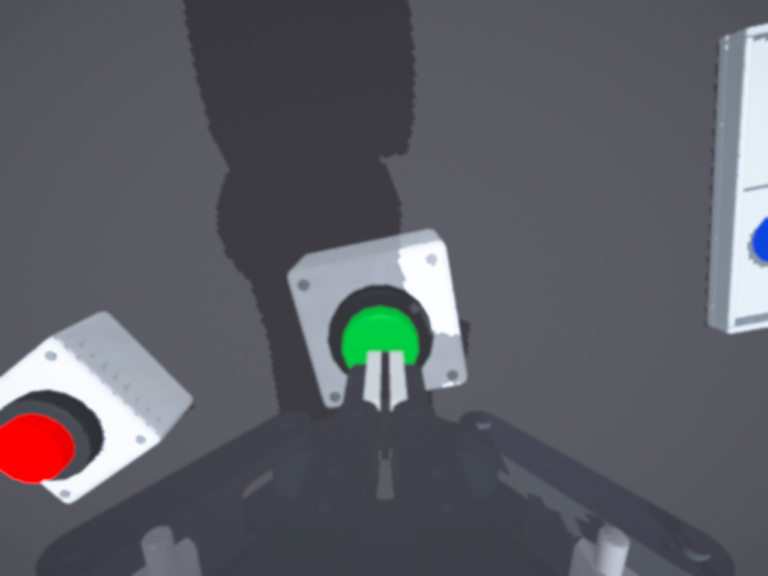

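The wrist view shows the fingertips at (384,352), over the green button at (380,342), so they're well centred. Pressing now.

```bash
python3 -m jog '[[[0,0,-1.5],[0,0,0]],[[0,0,-0.7],[0,0,0]],[[0,0,-0.3],[0,0,0]],[[0,0,-0.3],[0,0,0]],[[0,0,0],[0,0,0]]]'
python3 -m jog '[[[0,0,-0.2],[0,0,0]],[[0,0,0],[0,0,0]]]'
python3 -m jog '[[[0,0,-0.2],[0,0,0]],[[0,0,0],[0,0,0]]]'
```

```text
time_s: 3.2
tcp_pos: [0.5017, -0.1745, 0.0638]
tool_rot: [3.141, 0.001, 2.754]
contact_force: [-1.3, 1.8, 4.0]
grip_width: -0.0001
grasp_force: 1.6
time_s: 3.4
tcp_pos: [0.5017, -0.1745, 0.0616]
tool_rot: [3.142, 0.001, 2.754]
contact_force: [0.1, 0.3, 3.9]
grip_width: 0.0005
grasp_force: 2.2
time_s: 3.6
tcp_pos: [0.5018, -0.1745, 0.0609]
tool_rot: [3.141, 0.002, 2.754]
contact_force: [-3.2, 2.0, 17.8]
grip_width: 0.0003
grasp_force: 8.9
```

The green button is fully down: 17.8 N and at its stop. Lifting and moving over the blue mount.

```bash
python3 -m jog '[[[0,0,0],[0,0,0]],[[0,0,2],[0,0,0]],[[0,0,4],[0,0,0]],[[0,0,4],[0,0,0]],[[0,0,0],[0,0,0]]]'
python3 -m jog '[[[0.9,4.5,0],[0,0,0]],[[0.9,4.5,0],[0,0,0]],[[0.9,4.5,0],[0,0,0]],[[0.9,4.5,0],[0,0,0]],[[1,4.6,0],[0,0,0]]]'
python3 -m jog '[[[0,0,0],[0,0,0]],[[0,0,-3],[0,0,0]],[[0,0,-2],[0,0,0]],[[0,0,0],[0,0,0]],[[0,0,0],[0,0,0]]]'
python3 - <<'E'
from plant import env
import cv2
for n in("scene","wrist"):
    c=env.capture(n)["img"]
    if n=="scene": c=c[160:290,240:400]
    cv2.imwrite(f"pics/{n}3.png",cv2.resize(c,(700,570),interpolation=cv2.INTER_CUBIC))
E
```

```text
time_s: 4.1
tcp_pos: [0.5041, -0.1755, 0.1641]
tool_rot: [3.141, 0.009, 2.753]
contact_force: [0.4, -1.0, 0.9]
grip_width: -0.0003
grasp_force: 0.0
time_s: 4.6
tcp_pos: [0.5472, 0.0531, 0.1587]
tool_rot: [-3.141, -0.0, 2.753]
contact_force: [0.8, 0.4, 0.3]
grip_width: -0.0002
grasp_force: 0.0
time_s: 5.1
tcp_pos: [0.5472, 0.0513, 0.1091]
tool_rot: [-3.141, -0.001, 2.754]
contact_force: [0.4, -0.2, -0.1]
grip_width: 0.0004
grasp_force: 0.0
```

View pics/wrist3.png

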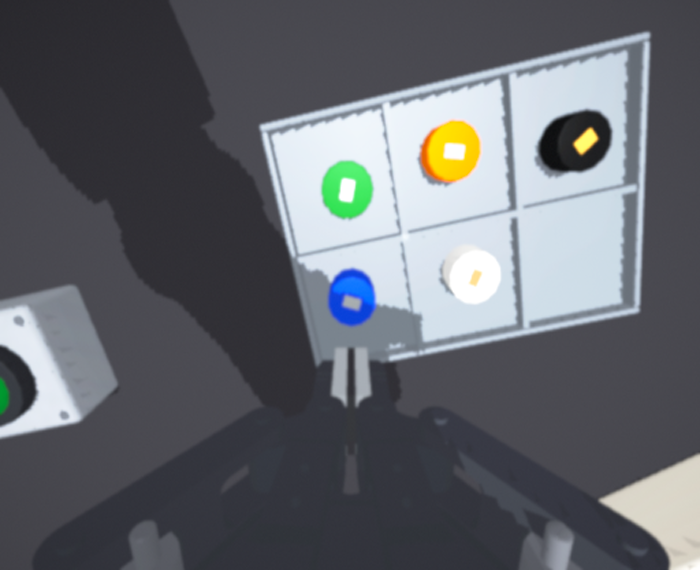

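The wrist view shows the blue mount at (351,297) in line with the fingers (tips at (351,350)), and 8 cm below them. I'll measure it from the wrist camera before the last descent.

```bash
python3 - <<'E'
from plant import env
from h import plane
import cv2,numpy as np
c=env.capture("wrist");p=env.read_state()["tcp_pos"]
print(plane(c,351*512/700,297*384/570,.028),p)
q=c["K"]@(c["R"]@p+c["t"]);print(q[:2]/q[2]*[700/512,570/384])
hsv=cv2.cvtColor(c["img"],cv2.COLOR_BGR2HSV).astype(int)
m=((hsv[...,0]>100)&(hsv[...,0]<130)&(hsv[...,1]>110)).astype(np.uint8)
m=cv2.morphologyEx(m,cv2.MORPH_CLOSE,np.ones((9,9)))
n,l,s,ce=cv2.connectedComponentsWithStats(m)
for i in range(1,n):
    if s[i,4]>200: print(s[i],ce[i],plane(c,*ce[i],.028))
E
```

```text
[0.54537078 0.05247362 0.028     ] [0.54807573 0.05144257 0.11032017]
[351.58426588 367.85264563]
[ 240  181   35   39 1081] [256.76873265 199.93154487] [0.54525013 0.05255914 0.028     ]
```

The wrist camera agrees to about 2 mm. Descending to 25 mm above the top and holding for more than 2 s.

```bash
python3 -m jog '[[[-0.1,0.1,-2],[0,0,0]],[[0,0,-2],[0,0,0]],[[0,0,-1],[0,0,0]],[[0,0,-0.6],[0,0,0]],[[0,0,0],[0,0,0]]]'
python3 - <<'E'
from plant import env
import cv2
c=env.capture("scene")["img"][160:260,240:373]
cv2.imwrite("pics/s4.png",cv2.resize(c,(760,571),interpolation=cv2.INTER_CUBIC))
E
```

```text
time_s: 5.75
tcp_pos: [0.5464, 0.0525, 0.0532]
tool_rot: [-3.141, -0.0, 2.754]
contact_force: [-0.1, 0.1, 0.0]
grip_width: 0.0002
grasp_force: 0.0
```

View pics/s4.png

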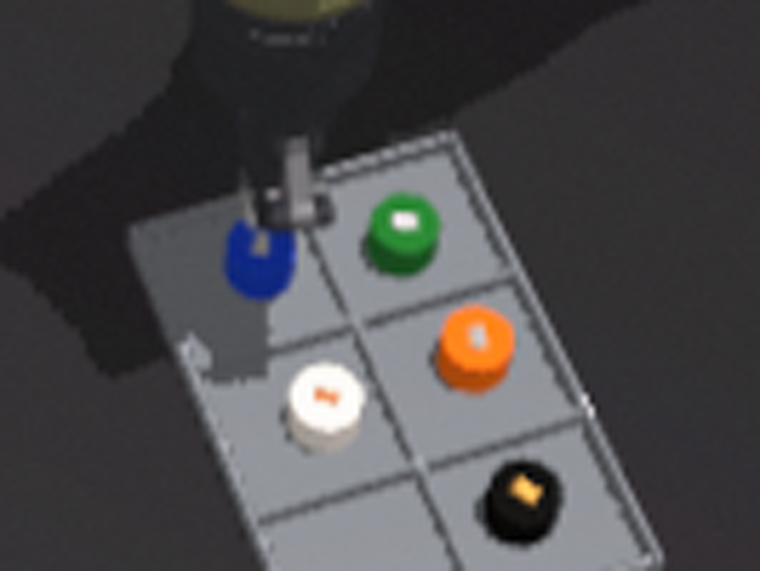

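The scene crop shows the fingertips around (255–330,205), above the blue mount's top at (261,243), with a clear gap. I'll check the projection numerically while holding.

```bash
python3 -m jog '[[[0,0,0],[0,0,0]],[[0,0,0],[0,0,0]],[[0,0,0],[0,0,0]],[[0,0,0],[0,0,0]],[[0,0,0],[0,0,0]]]'
python3 - <<'E'
from plant import env
import cv2,numpy as np
from scipy.spatial.transform import Rotation as Ro
s=env.read_state();p=s["tcp_pos"];Rm=Ro.from_euler("xyz",s["tool_rot"]).as_matrix()
c=env.capture("scene")
def pr(X):
    q=c["K"]@(c["R"]@X+c["t"]);return ((q[:2]/q[2]-[240,160])*5.71).round()
print("tcp",pr(p),"tips x+-11:",pr(p+Rm@[.011,0,0]),pr(p+Rm@[-.011,0,0]),"y+-10",pr(p+Rm@[0,.01,0]),pr(p-Rm@[0,.01,0]))
print("predicted top",pr(np.array([.547,.052,.028])),"bottom",pr(np.array([.547,.052,.004])))
w=env.capture("wrist");im=cv2.resize(w["img"],(768,576),interpolation=cv2.INTER_CUBIC)
cv2.imwrite("pics/w5.png",im)
E
```

```text
time_s: 6.3
tcp_pos: [0.5464, 0.0526, 0.0534]
tool_rot: [3.142, 0.0, 2.754]
contact_force: [-0.4, -1.1, 0.2]
grip_width: 0.0
grasp_force: 0.0
tcp [264. 209.] tips x+-11: [289. 206.] [239. 212.] y+-10 [268. 228.] [260. 190.]
predicted top [260. 239.] bottom [257. 266.]
```

View pics/w5.png

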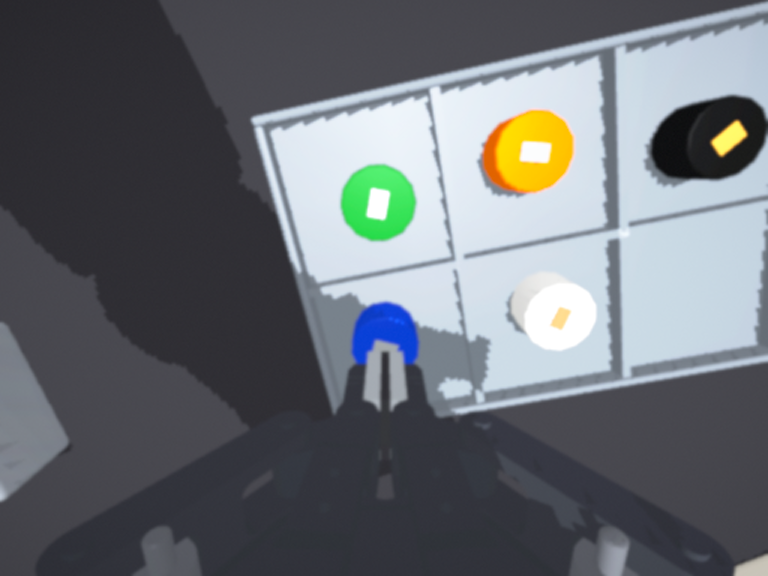

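The projections match: predicted top (260,239) against the inlay seen at (261,243), with the TCP at (264,209). Completing the hold, then on to the red button.

```bash
python3 -m jog '[[[0,0,0],[0,0,0]],[[0,0,0],[0,0,0]],[[0,0,0],[0,0,0]],[[0,0,0],[0,0,0]],[[0,0,0],[0,0,0]]]' >/dev/null
python3 -m jog '[[[0,0,0],[0,0,0]],[[0,0,0],[0,0,0]],[[0,0,0],[0,0,0]],[[0,0,0],[0,0,0]],[[0,0,0],[0,0,0]]]' >/dev/null
python3 -m jog '[[[0,0,0],[0,0,0]],[[0,0,0],[0,0,0]],[[0,0,0],[0,0,0]],[[0,0,0],[0,0,0]],[[0,0,0],[0,0,0]]]' >/dev/null
python3 -m jog '[[[0,0,0],[0,0,0]],[[0,0,0],[0,0,0]],[[0,0,0],[0,0,0]],[[0,0,0],[0,0,0]],[[0,0,0],[0,0,0]]]'
python3 -m jog '[[[0,0,3],[0,0,0]],[[0,0,4],[0,0,0]],[[0,0,4],[0,0,0]],[[0,0,0],[0,0,0]]]'
python3 -m jog '[[[-0.6,-4.2,0],[0,0,0]],[[-0.6,-4.2,0],[0,0,0]],[[-0.6,-4.2,0],[0,0,0]],[[-0.6,-4.2,0],[0,0,0]],[[-0.6,-4.2,0],[0,0,0]]]'
python3 -m jog '[[[-0.6,-4.2,0],[0,0,0]],[[-0.6,-4.2,0],[0,0,0]],[[-0.6,-4.2,0],[0,0,0]],[[-0.6,-4.2,0],[0,0,0]],[[-0.6,-3.7,0],[0,0,0]]]'
python3 -m jog '[[[0,0,0],[0,0,0]],[[0,0,0],[0,0,0]]]'
```

```text
time_s: 8.4
tcp_pos: [0.5464, 0.0526, 0.0533]
tool_rot: [-3.142, 0.0, 2.754]
contact_force: [-0.8, -1.0, -0.1]
grip_width: 0.0003
grasp_force: 0.0
time_s: 8.8
tcp_pos: [0.5493, 0.0529, 0.1685]
tool_rot: [3.137, 0.008, 2.754]
contact_force: [0.6, 0.4, 0.2]
grip_width: 0.0001
grasp_force: 0.0
time_s: 9.3
tcp_pos: [0.5157, -0.1589, 0.1628]
tool_rot: [-3.142, -0.0, 2.754]
contact_force: [0.7, 0.9, 0.5]
grip_width: -0.0001
grasp_force: 0.0
time_s: 9.8
tcp_pos: [0.4854, -0.3646, 0.1627]
tool_rot: [-3.141, -0.0, 2.753]
contact_force: [0.9, 0.1, -0.0]
grip_width: 0.0001
grasp_force: 0.0
time_s: 10.0
tcp_pos: [0.4856, -0.363, 0.1624]
tool_rot: [3.141, -0.001, 2.752]
contact_force: [0.1, 0.6, 1.3]
grip_width: 0.0001
grasp_force: 0.0
```

```bash
python3 -m jog '[[[0.1,0,-4],[0,0,0]],[[0,0,-3],[0,0,0]],[[0,0,-1.5],[0,0,0]],[[0,0,0],[0,0,0]],[[0,0,0],[0,0,0]]]'
python3 -m jog '[[[0,0,-0.7],[0,0,0]],[[0,0,-0.4],[0,0,0]],[[0,0,-0.4],[0,0,0]],[[0,0,0],[0,0,0]]]'
python3 -m jog '[[[0,0,-0.2],[0,0,0]],[[0,0,0],[0,0,0]],[[0,0,0],[0,0,0]]]'
```

```text
time_s: 10.5
tcp_pos: [0.4881, -0.3611, 0.0785]
tool_rot: [3.141, -0.0, 2.756]
contact_force: [0.6, 0.5, 0.9]
grip_width: 0.0003
grasp_force: 0.0
time_s: 10.9
tcp_pos: [0.4878, -0.3624, 0.0634]
tool_rot: [3.141, 0.001, 2.754]
contact_force: [0.8, 0.4, 3.1]
grip_width: -0.0001
grasp_force: 1.7
time_s: 11.2
tcp_pos: [0.4878, -0.3624, 0.0616]
tool_rot: [3.141, 0.001, 2.754]
contact_force: [0.6, 0.7, 5.5]
grip_width: 0.0002
grasp_force: 2.3
```

```bash
python3 -m jog '[[[0,0,-0.2],[0,0,0]],[[0,0,0],[0,0,0]],[[0,0,0],[0,0,0]]]'
python3 -m jog '[[[0,0,2],[0,0,0]],[[0,0,4],[0,0,0]],[[0,0,4],[0,0,0]],[[0,0,4],[0,0,0]],[[0,0,0],[0,0,0]]]'
python3 -m jog '[[[0,0,0],[0,0,0]],[[0,0,0],[0,0,0]],[[0,0,0],[0,0,0]]]'
python3 - <<'E'
from plant import env
import cv2
cv2.imwrite("pics/s6.png",cv2.resize(env.capture("scene")["img"],(768,576)))
E
```

```text
time_s: 11.5
tcp_pos: [0.4879, -0.3625, 0.061]
tool_rot: [-3.141, 0.002, 2.754]
contact_force: [-1.9, 3.2, 16.0]
grip_width: -0.0002
grasp_force: 8.0
time_s: 12.0
tcp_pos: [0.4891, -0.3645, 0.2047]
tool_rot: [-3.139, 0.009, 2.753]
contact_force: [1.0, -0.7, -0.2]
grip_width: -0.0004
grasp_force: 0.0
time_s: 12.3
tcp_pos: [0.4865, -0.362, 0.1976]
tool_rot: [3.141, -0.003, 2.754]
contact_force: [0.3, 0.5, 0.3]
grip_width: -0.0005
grasp_force: 0.0
```

View pics/s6.png

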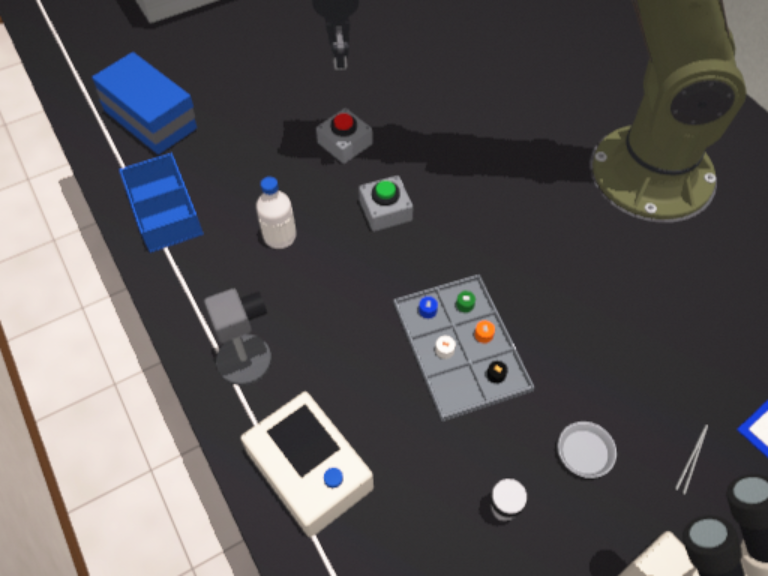

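The picture shows everything where it was at the start, with the blue mount still at (428,307), the bottle at (275,215) and the tool clear above the red button. Handing in.

```bash
python3 -c "
from plant import env
print(env.hand_in())"
```

```text
the job is handed in; nothing more can be done
None
```

I pressed the green button fully down, held the fingertips about 25 mm above the middle of the blue mount for over 2 s, pressed the red button fully down, moved clear and handed in at about 12 s; the last picture shows nothing else moved.

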